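# Change the swab cassettes in the drying unit

### The job

Change over the bench drying unit. Throw the isolator lever off (over to the red patch), then slide the clear cover fully open to its stop; put every finished cassette (yellow ridge) from the plate into the orange bin, and lay every fresh cassette (blue ridge) from the bench flat on the plate, ridge up. With all of them in place slide the cover fully shut, and only then throw the isolator back on (over to the green patch); never have the cover open while the isolator is on, and leave the other things on the bench where they stand.

Things in the scene. Friction and masses are not known exactly. Their poses are not given: they have to be found in the camera images.
- lever (a joint): Isolator lever angle, rad: 0 = fully off (bar leaning over the red patch), 1.4 = fully on (bar leaning over the green patch), 0.7 = upright. Over-centre: under its own weight the lever falls to whichever stop it leans towards and stays there; moving it takes about 1 N at the bar.
- isolator_pivot (a point): Hinge axis of the isolator lever, 50 mm above the table, in the middle of its fixed grey base (80 x 160 x 35 mm in x, y, z). The hinge axis is this frame's x. The base carries a red patch on its -y end and a green patch on its +y end; the lever swings in the frame's y-z plane, 0.7 rad either side of upright.
- lever_bar (a point): Centre of the black round cross bar (70 mm long along the hinge axis, 22 mm thick) at the end of the isolator lever, 95 mm from the pivot. About 73 mm above and 61 mm to the side of the pivot at either stop.
- cover (a joint): Travel of the clear sliding cover of the drying unit, m: 0 = shut over the plate, 0.110 = fully open at its rear end stop. It slides towards the unit's +x with about 1.5 N of friction and stays where it is left.
- cover_grip (a point): Middle of the black upright grip bar on the clear cover: 18 mm (x, the sliding direction) x 70 mm (y) x 30 mm tall; its top is 15 mm above this point and 117 mm above the table. Axes as plate_center. The cover plate is 104 x 226 x 5 mm, centred under the bar, its top 87 mm above the table.
- plate_center (a point): Centre of the drying plate's surface, 30 mm above the table, on a fixed unit 230 x 230 mm. Plate 106 (x) x 210 mm (y), aluminium, between lips 8 mm high at its x ends and rails along x at its y sides, tops 52 mm above the plate. x points the way the cover opens (away from the robot), z up. The shut cover clears a flat cassette by 10 mm.
- bin: Orange open bin, fixed, 130 x 180 mm (x, y) and 28 mm high outside, walls and floor 4 mm. Origin: centre of its underside; x and y along its sides.
- fresh1: Swab cassette, white plastic body 80 x 40 x 20 mm (x, y, z) with a blue grip ridge 50 x 16 mm (x, y) standing 22 mm up from the middle of its top (42 mm tall in all, 60 g). Origin: centre of the underside; x along its length and the ridge, z up. Fresh: starts lying on the bench to the robot's left. May be absent.
- fresh2: Swab cassette, white plastic body 80 x 40 x 20 mm (x, y, z) with a blue grip ridge 50 x 16 mm (x, y) standing 22 mm up from the middle of its top (42 mm tall in all, 60 g). Origin: centre of the underside; x along its length and the ridge, z up. Fresh: starts lying on the bench to the robot's left. May be absent.
- fresh3: Swab cassette, white plastic body 80 x 40 x 20 mm (x, y, z) with a blue grip ridge 50 x 16 mm (x, y) standing 22 mm up from the middle of its top (42 mm tall in all, 60 g). Origin: centre of the underside; x along its length and the ridge, z up. Fresh: starts lying on the bench to the robot's left. May be absent.
- done1: Swab cassette, white plastic body 80 x 40 x 20 mm (x, y, z) with a yellow grip ridge 50 x 16 mm (x, y) standing 22 mm up from the middle of its top (42 mm tall in all, 60 g). Origin: centre of the underside; x along its length and the ridge, z up. Finished: starts lying on the drying plate under the cover. May be absent.
- done2: Swab cassette, white plastic body 80 x 40 x 20 mm (x, y, z) with a yellow grip ridge 50 x 16 mm (x, y) standing 22 mm up from the middle of its top (42 mm tall in all, 60 g). Origin: centre of the underside; x along its length and the ridge, z up. Finished: starts lying on the drying plate under the cover. May be absent.
- done3: Swab cassette, white plastic body 80 x 40 x 20 mm (x, y, z) with a yellow grip ridge 50 x 16 mm (x, y) standing 22 mm up from the middle of its top (42 mm tall in all, 60 g). Origin: centre of the underside; x along its length and the ridge, z up. Finished: starts lying on the drying plate under the cover. May be absent.
- tipbox: Open green box 85 x 120 x 50 mm, loose bystander. Origin: centre of its underside.
- wash: White bottle with red cap, 56 mm across, 95 mm tall, loose bystander. Origin: centre of its underside.
- jar: Amber jar with black cap, 48 mm across, 60 mm tall, loose bystander. Origin: centre of its underside.
- beaker: Glass beaker, 70 mm across, 85 mm tall, loose bystander. Origin: centre of its underside.
- weight: Brass weight, 44 mm across, 50 mm tall, loose bystander. Origin: centre of its underside.
- vialrack: Blue vial rack 70 x 120 x 57 mm, loose bystander. Origin: centre of its underside.
Things that resemble listed ones, but are neither listed nor needed, are in the scene too. Of the things shaped like the bin, the orange one is meant.

How it is judged (in metres and radians):
On the way, in this order (a step that is already met when the one before it is completed fails the run):
1. isolator off (value of joint lever below 0.12 rad), for 0.3 s.
2. cover fully open, isolator off (value of joint cover above 0.104 m and value of joint lever below 0.12 rad), for 0.2 s.
3. finished cassettes in the bin and fresh ones flat on the plate, cover still open, isolator off (x of fresh1 in the frame of plate_center between -0.035 and 0.035 m and y of fresh1 in the frame of plate_center between -0.09 and 0.09 m and z of fresh1 in the frame of plate_center between -0.006 and 0.006 m and angle between each of fresh1, fresh2, fresh3's own z axis and vertical below 0.1 rad and linear speed of each of fresh1, fresh2, fresh3, done1, done2, done3 below 0.03 m/s and x of fresh2 in the frame of plate_center between -0.035 and 0.035 m and y of fresh2 in the frame of plate_center between -0.09 and 0.09 m and z of fresh2 in the frame of plate_center between -0.006 and 0.006 m and x of fresh3 in the frame of plate_center between -0.035 and 0.035 m and y of fresh3 in the frame of plate_center between -0.09 and 0.09 m and z of fresh3 in the frame of plate_center between -0.006 and 0.006 m and x of done1 in the frame of bin between -0.06 and 0.06 m and y of done1 in the frame of bin between -0.085 and 0.085 m and z of done1 in the frame of bin between -0.004 and 0.055 m and x of done2 in the frame of bin between -0.06 and 0.06 m and y of done2 in the frame of bin between -0.085 and 0.085 m and z of done2 in the frame of bin between -0.004 and 0.055 m and x of done3 in the frame of bin between -0.06 and 0.06 m and y of done3 in the frame of bin between -0.085 and 0.085 m and z of done3 in the frame of bin between -0.004 and 0.055 m and value of joint lever below 0.12 rad and value of joint cover above 0.06 m), for 0.2 s.
4. cover fully shut, isolator off (value of joint cover below 0.006 m and value of joint lever below 0.12 rad), for 0.2 s.
5. isolator back on (value of joint lever above 1.28 rad and value of joint cover below 0.006 m), for 0.2 s.
At the end, for the whole second after the job is handed in: Lever within 0.12 rad of its on stop; cover within 6 mm of shut; every fresh cassette flat on the plate, ridge up (origin within 35 mm in x, 90 mm in y, 6 mm in z of plate_center, tilt under 0.1 rad); every finished one inside the orange bin; all at rest (all of step 5 and x of fresh1 in the frame of plate_center between -0.035 and 0.035 m and y of fresh1 in the frame of plate_center between -0.09 and 0.09 m and z of fresh1 in the frame of plate_center between -0.006 and 0.006 m and angle between each of fresh1, fresh2, fresh3's own z axis and vertical below 0.1 rad and linear speed of each of fresh1, fresh2, fresh3, done1, done2, done3 below 0.03 m/s and x of fresh2 in the frame of plate_center between -0.035 and 0.035 m and y of fresh2 in the frame of plate_center between -0.09 and 0.09 m and z of fresh2 in the frame of plate_center between -0.006 and 0.006 m and x of fresh3 in the frame of plate_center between -0.035 and 0.035 m and y of fresh3 in the frame of plate_center between -0.09 and 0.09 m and z of fresh3 in the frame of plate_center between -0.006 and 0.006 m and x of done1 in the frame of bin between -0.06 and 0.06 m and y of done1 in the frame of bin between -0.085 and 0.085 m and z of done1 in the frame of bin between -0.004 and 0.055 m and x of done2 in the frame of bin between -0.06 and 0.06 m and y of done2 in the frame of bin between -0.085 and 0.085 m and z of done2 in the frame of bin between -0.004 and 0.055 m and x of done3 in the frame of bin between -0.06 and 0.06 m and y of done3 in the frame of bin between -0.085 and 0.085 m and z of done3 in the frame of bin between -0.004 and 0.055 m); the robot touches nothing.
It fails at once if cover more than 20 mm open while the isolator is on (lever less than 0.4 rad from its on stop) (value of joint cover above 0.02 m and value of joint lever above 1 rad).
It fails at once if a bystander is moved more than 40 mm or tipped (distance of any of tipbox, wash, jar, beaker, weight, vialrack from where it was at the start of the episode above 0.04 m or angle between any of tipbox, wash, jar, beaker, weight, vialrack's own z axis and vertical above 0.5 rad).
Of fresh1, fresh2, fresh3 only 2 to 3 are there at a start; the rules pass over those that are not, and their reading is None.
Of done1, done2, done3 only 2 to 3 are there at a start; the rules pass over those that are not, and their reading is None.
At some moment in a run one of fresh1, fresh2, fresh3, done1, done2, done3 may be knocked a few centimetres aside while the robot is not near it.
Once in a run the grip may slacken for a moment while it holds something.
It also fails if it takes over 210 s, if anything falls off the work surface, if the arm or the gripper's body presses on something with over 40 N, if the wrist force passes 120 N, or if a joint passes its speed limit or range.

### The arm

A 7-joint arm with a two-finger parallel gripper is mounted at the origin on the work surface. World frame = base frame: x ahead of the robot, y to its left, z up, the work surface at z = 0. Lengths are in mm, angles in rad, forces in N, time in s.
With the tool pointing down it reaches from about 400 to 875 mm from the base axis. Payload 4.4 kg.
Tool frame: the origin (TCP) lies midway between the tips of the shut fingers; the grasp point (between the pads) lies 19 mm behind it; z points along the fingers, y is the line along which they close (so a half turn about z gives the same grasp; the last joint's range is limited). The gripper opens to 85 mm and grips with 20 to 120 N. Pads are 22 mm wide; open, the fingers measure 114 mm over their backs; the gripper's body (76 mm by 85 mm) begins 54 mm behind the grasp point. The pads swing forward as they close: fully open they stand 13 mm farther back than shut.
Start: joints at [1.084, 0.628, 0.038, 1.517, -0.027, 0.996, -0.02], TCP at [265.547, -593.298, 231.313] pointing down, gripper open.
Joint ranges: [-3.06, 3.06], [-0.37, 2.12], [-1.25, 1.32], [0.18, 2.47], [-1.1, 4.24], [0.23, 1.98], [-2.94, 2.94]. Speed limits (rad/s): [2.57, 2.57, 3.14, 3.14, 3.14, 3.14, 3.14].

### API

Orientations are given as [roll, pitch, yaw] about the fixed x, y, z axes, in that order (R = Rz(yaw) Ry(pitch) Rx(roll)).
In Python, from cell import readout, optics, order gives the robot as it stands.
- The arm moves only by the shell command python3 -m jog 'ROWS'. ROWS is a JSON object of lists of equal length, an entry for each row: "claw": the opening, from 0 (shut) to 1 (fully open); "xyz": the shift along the tool's x, y, z each as a share of 0.1 m, from -1 to 1, a list of three; "twist": the turn, a rotation vector about the tool's x, y, z each as a share of 180 degrees, from -1 to 1, a list of three. A call has 1 to 12 rows; each row shifts and turns the commanded pose from where the row before left it, along the tool's axes as they then stand; what a row does not reach is not made up. A row lasts 1/8 s, in which the tool goes at most 62.5 mm and 10.7 degrees, less where a joint would pass 70% of its speed; a pose out of reach is approached as far as the arm can. A call with a number of a shift or a turn outside -1 to 1 is refused whole. A call with a gripper value outside its range is refused whole. The fingers move at their own pace and stop on an object; the grip force is fixed at half the most. Time passes only in rows, so rows that do not move let the fingers close. It gives the time, the measured TCP pose, the force, the opening and the grip force at its end, in the units of the state.
- readout.read_state(): the state, without advancing time (a new reading comes with each control period).
- optics.get_image(name): name is "side" or "top"; returns a dict with "color" (400x640x3 uint8, red, green, blue), "fovy" (degrees; the focal length in pixels is half the picture's height over the tangent of half this angle, whatever the lens; pixels are square), "cx", "cy" (the principal point, pixels), "view" (4x4, takes a point from world to camera coordinates). Camera axes: x right, y up, looking along -z (the intrinsics and any distortion apply to the point x, -y, -z); pixel columns grow to the right and rows downward; lengths in mm; the calibration is good to about 2 mm. A picture is of the moment at which its call begins. There is no depth.
- order.finish_job(): hands the job in; it is judged then, once.
Trained networks look in the newest picture that a camera, given by its name, has taken for a name from the list of things; names that differ only in an ending like _2 or _b are one class to them, and where a whole thing is asked for, a point or a joint stands for the part that bears it (a point fixed in the world has none). Each returns a list of dicts, best first, with "score" (0 to 1); they miss things now and then, are a little off and sometimes report something else, mostly with a low value. They report only what shows in the picture. A call takes as long as a camera call. They do not tell look-alikes from the thing itself.
- optics.boxes_of(camera, label): "rect" ([left, top, width, height] in pixels, round what is visible of it).
The state is a dict: "clock": time; "qpos": joint angles; "qd": joint speeds; "tau": joint torques, N m; "eef_pos": TCP position; "tool_rot": TCP orientation; "force": force on the tool from outside, world axes, zero at the start; "torque": the same for the moment, N m; "width": finger opening in mm; "gripper_force": force on a finger pad.
Only numpy, scipy, OpenCV 4.12 (cv2) and the standard library are available. Lean on these libraries where they do the work, as an engineer would, in place of code of your own. Each camera call takes 0.05 s, during which the arm holds its last target. There are 200 camera calls.

## Working session

There is one attempt and no reset: what is moved stays moved. The work goes in short steps, Python scripts to look and compute and a shell command to move; the robot and the scene stay as the last step left them, time stands still between calls to the robot, and variables do not carry over. Pictures are saved under pics/ and viewed, at most 14 in all, crops included, and the job is handed in when it is done.

```bash
ls; mkdir -p pics; python3 - <<'E'
from cell import readout, optics, order
import cv2, numpy as np
print(readout.read_state())
for n in ["side","top"]:
    im=optics.get_image(n)
    cv2.imwrite(f"pics/{n}0.png",im["color"][:,:,::-1])
    print(n,{k:(v if k!="color" else 0) for k,v in im.items()})
    for l in ["lever","lever_bar","cover","cover_grip","bin","fresh1","done1","isolator_pivot","plate_center"]:
        try: print(l,[(round(d["score"],2),[round(x) for x in d["rect"]]) for d in optics.boxes_of(n,l)])
        except Exception as e: print(l,e)
E
```

```text
pics
{'clock': 0.0, 'qpos': array([ 1.08422076,  0.62933263,  0.03844161,  1.5183658 , -0.0270264 ,
        0.9963024 , -0.02002323]), 'qd': array([ 9.95238941e-04, -1.58861530e-03,  9.14371871e-04,  1.60343980e-03,
        1.33164188e-06,  1.16414401e-03,  2.96089176e-03]), 'tau': array([ 1.47326311e-03, -5.63392246e+01,  1.22593246e+00, -1.93442845e+01,
        1.08363898e-02,  1.04389715e-02,  2.24264170e-05]), 'eef_pos': array([ 265.2832733 , -592.71710954,  230.39853125]), 'tool_rot': array([-3.13970217e+00,  1.97958109e-06,  4.20738291e-01]), 'force': array([ 0.11853379, -0.13074343,  0.99870587]), 'torque': array([ 0.0067695 ,  0.03140021, -0.03512975]), 'gripper_force': 0.0, 'width': 85.34553640533889}
side {'color': 0, 'fovy': 55.470935145904924, 'cx': 320.4769640525305, 'cy': 201.62363428576862, 'view': array([[-8.14705890e-01, -5.79873649e-01,  9.29463112e-04,
         4.09322122e+02],
       [ 4.25363206e-01, -5.96532224e-01,  6.80599331e-01,
        -2.83134882e+02],
       [-3.94107162e-01,  5.54883643e-01,  7.32655231e-01,
        -1.11881148e+03],
       [ 0.00000000e
[... 1039 characters left out ...]

         1.00000000e+00]])}
lever [(0.5, [392, 214, 19, 22])]
lever_bar [(0.68, [396, 218, 18, 21]), (0.58, [292, 200, 70, 30])]
cover [(0.64, [393, 214, 19, 23]), (0.59, [248, 165, 14, 26]), (0.57, [296, 196, 63, 35])]
cover_grip [(0.65, [292, 194, 69, 36])]
bin [(0.92, [373, 160, 58, 41]), (0.81, [395, 264, 62, 54]), (0.37, [449, 221, 37, 25]), (0.22, [395, 212, 19, 23])]
fresh1 [(0.83, [248, 166, 16, 24]), (0.79, [218, 203, 21, 22]), (0.49, [255, 208, 15, 24]), (0.25, [377, 158, 53, 44])]
done1 [(0.62, [247, 166, 17, 25]), (0.3, [225, 140, 13, 16])]
isolator_pivot [(0.7, [291, 119, 40, 28]), (0.63, [384, 217, 51, 28])]
plate_center [(0.91, [287, 162, 76, 79]), (0.75, [226, 142, 13, 17])]
```

```bash
python3 - <<'E'
import cv2
a=cv2.imread("pics/side0.png");b=cv2.imread("pics/top0.png")
cv2.imwrite("pics/side0c.png",cv2.resize(a[110:320,180:480],(800,560),interpolation=cv2.INTER_CUBIC))
cv2.imwrite("pics/top0c.png",cv2.resize(b[110:330,200:500],(800,587),interpolation=cv2.INTER_CUBIC))
E
```

```text
(no output)
```

View pics/side0c.png

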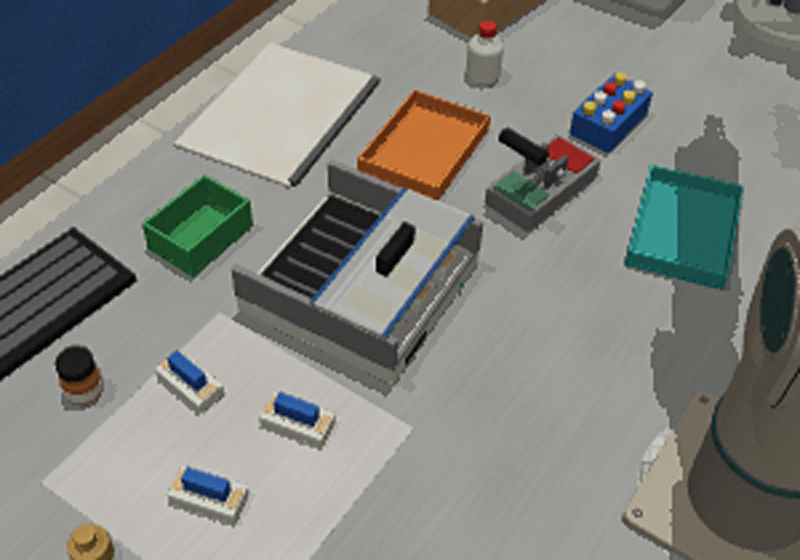

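View pics/top0c.png

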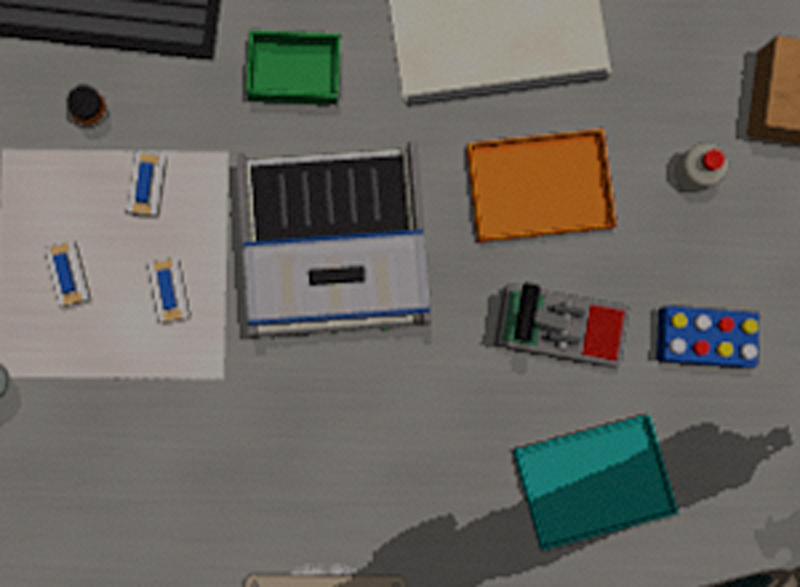

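Side crop: cover shut, lever over the green patch, 3 fresh cassettes on the paper, orange bin behind the isolator and a teal decoy bin to the right. Top crop: fresh cassettes at crop px (145,185), (65,273) and (167,290); orange bin (540,185); grip bar (337,275); lever bar (527,312).

```bash
cat > h.py <<'E'
import numpy as np, cv2
from scipy.optimize import minimize
from cell import readout, optics
def cams():
    return {n:optics.get_image(n) for n in ("side","top")}
def proj(c,P):
    P=np.atleast_2d(P); q=P@c["view"][:3,:3].T+c["view"][:3,3]
    f=200/np.tan(np.radians(c["fovy"]/2))
    return np.c_[c["cx"]+f*q[:,0]/-q[:,2], c["cy"]-f*q[:,1]/-q[:,2]]
def onplane(c,uv,z):
    f=200/np.tan(np.radians(c["fovy"]/2)); R=c["view"][:3,:3]
    d=R.T@np.array([(uv[0]-c["cx"])/f,-(uv[1]-c["cy"])/f,-1]); o=-R.T@c["view"][:3,3]
    return o+d*(z-o[2])/d[2]
def hsv(c): return cv2.cvtColor(c["color"],cv2.COLOR_RGB2HSV)
def mask(c,lo,hi): return cv2.inRange(hsv(c),np.array(lo),np.array(hi))
COL=dict(blue=((103,130,40),(122,255,255)),yellow=((20,110,90),(35,255,255)),orange=((8,150,90),(18,255,255)),black=((0,0,0),(180,255,55)),red=((170,150,60),(180,255,255)))
def blobs(m,amin=12):
    n,l,s,ce=cv2.connectedComponentsWithStats(m)
    return [(ce[i],s[i],l==i) for i in range(1,n) if s[i,4]>=amin]
def boxpts(p,d):
    x,y,z,w=p; c,s=np.cos(w),np.sin(w)
    P=np.array([[a*d[0]/2,b*d[1]/2,e*d[2]/2] for a in(-1,1) for b in(-1,1) for e in(-1,1)])
    return P@np.array([[c,s,0],[-s,c,0],[0,0,1]])+[x,y,z]
def fit(C,masks,p0,d,free=(0,1,2,3)):
    """box (centre x,y,z,yaw; dims d) whose outline best covers the masks"""
    p0=np.array(p0,float); free=list(free)
    def cost(v):
        p=p0.copy(); p[free]+=v*np.array([1,1,1,.01])[free]; e=0
        for n,m in masks.items():
            q=proj(C[n],boxpts(p,d)); ys,xs=np.nonzero(m)
            x0,x1,y0,y1=xs.min()-8,xs.max()+9,ys.min()-8,ys.max()+9
            k=8; im=np.zeros(((y1-y0)*k,(x1-x0)*k),np.uint8)
            h=cv2.convexHull((((q-[x0,y0])+.5)*k*16-8).astype(np.int32)[:,None])
            cv2.fillConvexPoly(im,h,255,shift=4)
            r=cv2.resize(im,(x1-x0,y1-y0),interpolation=cv2.INTER_AREA)/255.
            e+=np.abs(r-(m[y0:y1,x0:x1]>0)).sum()/m.astype(bool).sum()
        return e
    r=minimize(cost,np.zeros(len(free)),method="Nelder-Mead",options=dict(initial_simplex=np.vstack([np.zeros(len(free)),12*np.eye(len(free))]),maxiter=400))
    p=p0.copy(); p[free]+=r.x*np.array([1,1,1,.01])[free]
    return p,r.fun
def near(C,n,col,P,rad=12,amin=10):
    """mask blob of colour nearest to the projection of world point P"""
    u=proj(C[n],P)[0]
    b=[(np.hypot(*(t[0]-u)),t[2]) for t in blobs(mask(C[n],*COL[col]),amin)]
    b=[t for t in b if t[0]<rad]
    return min(b,key=lambda t:t[0])[1] if b else None
def cassettes(C,col,zr,box=None):
    """ridge boxes seen from top: list of (x,y,zcentre,yaw,cost)"""
    out=[]
    for ce,s,m in blobs(mask(C["top"],*COL[col])):
        if s[4]>90: continue
        P=onplane(C["top"],ce,zr)
        if box and not(box[0]<P[0]<box[1] and box[2]<P[1]<box[3]): continue
        ms={"top":m}; sd=near(C,"side",col,P)
        if sd is not None: ms["side"]=sd
        yaw=0
        ys,xs=np.nonzero(m); A=[onplane(C["top"],(a,b),zr)[:2] for a,b in zip(xs,ys)]
        v=np.linalg.svd(A-np.mean(A,0))[2][0]; yaw=np.arctan(v[1]/v[0]) 
        p,f=fit(C,ms,[P[0],P[1],zr,yaw],(50,16,22),(0,1,2,3) if sd is not None else (0,1,3))
        out.append((*np.round(p[:3],1),round(p[3],3),round(f,2),len(ms)))
    return out
def go(x,y,z,yaw=None):
    """remaining move to the world target, in tool axes and units"""
    s=readout.read_state(); r,p,w=s["tool_rot"]
    d=np.array([x,y,z])-s["eef_pos"]; cx=np.cos(w); sx=np.sin(w)
    t=0 if yaw is None else -((yaw-w+np.pi/2)%np.pi-np.pi/2)/np.pi
    w2=w-t*np.pi
    f=lambda w:[round((np.cos(w)*d[0]+np.sin(w)*d[1])/100,3),round((np.sin(w)*d[0]-np.cos(w)*d[1])/100,3),round(-d[2]/100,3)]
    print("pos",np.round(s["eef_pos"]),"yaw",round(w,3),"| now axes",f(w),"twist z",round(t,3),"| after-turn axes",f(w2))
E
python3 - <<'E'
from h import *
C=cams()
print("fresh",*cassettes(C,"blue",31,(250,750,150,520)),sep="\n")
for n in C:
    for col in ("orange","red","black"):
        print(n,col,[(np.round(b[0]).tolist(),int(b[1][4])) for b in blobs(mask(C[n],*COL[col]),25)])
E
```

```text
fresh
(np.float64(605.5), np.float64(240.7), np.float64(29.8), np.float64(-0.144), np.float64(0.52), 2)
(np.float64(485.9), np.float64(340.6), np.float64(28.8), np.float64(0.269), np.float64(0.42), 2)
(np.float64(465.8), np.float64(207.8), np.float64(29.3), np.float64(0.204), np.float64(0.4), 2)
side orange [([339.0, 164.0], 1196), ([210.0, 254.0], 40), ([112.0, 337.0], 1893)]
side red []
side black [([485.0, 7.0], 62), ([466.0, 68.0], 75), ([414.0, 60.0], 76), ([478.0, 80.0], 889), ([493.0, 91.0], 112), ([445.0, 84.0], 110), ([501.0, 90.0], 34), ([521.0, 101.0], 187), ([304.0, 161.0], 61), ([376.0, 166.0], 132), ([387.0, 176.0], 32), ([300.0, 202.0], 623), ([619.0, 322.0], 5965), ([328.0, 203.0], 141), ([163.0, 249.0], 1917), ([471.0, 222.0], 387), ([525.0, 249.0], 46), ([479.0, 248.0], 36), ([208.0, 246.0], 151), ([468.0, 288.0], 155), ([491.0, 299.0], 27), ([32.0, 388.0], 207)]
top orange [([134.0, 143.0], 834), ([518.0, 145.0], 1010), ([402.0, 179.0], 1849), ([189.0, 196.0], 111)]
top red []
top black [([222.0, 109.0], 2348), ([311.0, 125.0], 109), ([551.0, 182.0], 2284), ([66.0, 192.0], 3466), ([595.0, 176.0], 306), ([391.0, 143.0], 91), ([231.0, 148.0], 140), ([309.0, 147.0], 98), ([148.0, 156.0], 37), ([323.0, 184.0], 1450), ([457.0, 178.0], 29), ([326.0, 213.0], 111), ([395.0, 229.0], 297), ([447.0, 236.0], 57), ([622.0, 245.0], 309), ([447.0, 326.0], 4034), ([444.0, 293.0], 112), ([606.0, 284.0], 283), ([637.0, 278.0], 68), ([403.0, 309.0], 49), ([621.0, 310.0], 166), ([466.0, 375.0], 141), ([506.0, 372.0], 31), ([339.0, 380.0], 35), ([464.0, 389.0], 73)]
```

```bash
cat > m1.py <<'E'
from h import *
C=cams()
def roi(n,m,r):
    k=np.zeros_like(m);x0,x1,y0,y1=r;k[y0:y1,x0:x1]=m[y0:y1,x0:x1];return k
# grip bar
ms={"top":near(C,"top","black",onplane(C["top"],(326,213),102)),"side":near(C,"side","black",onplane(C["side"],(328,203),102))}
P=onplane(C["top"],(326,213),102); print("grip",fit(C,ms,[P[0],P[1],102,0],(18,70,30)))
# lever bar
for V in (35,45):
    ms={}
    for n,r in (("top",(388,408,212,240)),("side",(364,388,154,172))):
        m=roi(n,mask(C[n],(0,0,0),(180,255,V)),r); b=max(blobs(m,5),key=lambda t:t[1][4]); ms[n]=b[2]; print(n,b[0],b[1])
    P=onplane(C["top"],np.array([397.5,226]),123)
    print("bar",fit(C,ms,[P[0],P[1],123,-.1],(70,22,22)))
# bin
ms={n:near(C,n,"orange",onplane(C["top"],(402,179),14),15,300) for n in C}
P=onplane(C["top"],(402,179),14); print("bin",fit(C,ms,[P[0],P[1],14,.1],(130,180,28)))
# red/green patch on top, z35
H=hsv(C["top"])
for nm,lo,hi in (("red",(0,150,60),(6,255,255)),("red2",(170,150,60),(180,255,255)),("green",(45,60,20),(90,255,255))):
    for b in blobs(roi("top",mask(C["top"],lo,hi),(380,440,210,250)),8): print(nm,b[0],b[1][4],onplane(C["top"],b[0],35))
# rails/cover blue edges direction
for b in blobs(roi("top",mask(C["top"],(105,120,40),(125,255,255)),(285,370,190,240)),15):
    ys,xs=np.nonzero(b[2]); A=np.array([onplane(C["top"],(x,y),87)[:2] for x,y in zip(xs,ys)]); v=np.linalg.svd(A-A.mean(0))[2][0]
    print("edge",A.mean(0),np.arctan2(-v[0],v[1])%np.pi,len(A))
E
python3 m1.py
```

```text
grip (array([ 4.79118331e+02, -1.01862239e+01,  9.91158660e+01,  9.70230217e-02]), np.float64(0.5207430859667811))
top [397.09774436 226.84210526] [393 216   9  22 133]
side [375.99019608 165.        ] [367 159  18  13 102]
bar (array([ 4.36634775e+02, -2.44319329e+02,  1.16492674e+02, -2.26451089e-01]), np.float64(1.060138813007143))
top [397.95092025 227.87730061] [392 216  16  22 163]
side [376.14035088 165.21929825] [367 159  18  13 114]
bar (array([ 4.36395699e+02, -2.44208351e+02,  1.15982223e+02, -2.12629292e-01]), np.float64(0.9143611464605215))
bin (array([ 6.11134534e+02, -2.80254692e+02,  1.15059225e+01,  1.19731087e-01]), np.float64(0.1411085859295578))
red [425.72033898 234.26694915] 236 [ 416.04135328 -354.5481001    35.        ]
green [393.72072072 229.73873874] 111 [ 430.27188836 -244.97718212   35.        ]
green [402.         222.69230769] 13 [ 454.80562854 -273.54766231   35.        ]
edge [529.03257706  -7.88893062] 0.08187222554672902 114
edge [429.06168241 -12.67013424] 0.08390259756947005 93
```

```bash
python3 -m jog '{"claw":[0,0,0,0,0,0,0,0,0,0,0],"xyz":[[0,0,0],[0,0,0],[0,0,0],[0.22,-0.486,0],[0.22,-0.486,0],[0.22,-0.486,0],[0.22,-0.486,0],[0.22,-0.486,0],[0.22,-0.486,0],[0.22,-0.486,0],[0.22,-0.486,0]],"twist":[[0,0,0.045],[0,0,0.045],[0,0,0.044],[0,0,0],[0,0,0],[0,0,0],[0,0,0],[0,0,0],[0,0,0],[0,0,0],[0,0,0]]}'; python3 -c "
from h import *
go(443,-204,108,0)"
```

```text
clock: 2.58
eef_pos: [442.5, -203.0, 231.6]
tool_rot: [3.141, -0.001, -0.0]
force: [1.5, 0.3, 0.2]
width: 0.3
gripper_force: 0.0
pos [ 442. -203.  232.] yaw -0.0 | now axes [np.float64(0.005), np.float64(0.01), np.float64(1.236)] twist z -0.0 | after-turn axes [np.float64(0.005), np.float64(0.01), np.float64(1.236)]
```

```bash
python3 -m jog '{"claw":[0,0,0,0,0,0,0,0,0,0,0,0],"xyz":[[0,0,0.4],[0,0,0.4],[0,0,0.42],[0,0,0],[-0.03,0.16,0],[-0.03,0.16,0],[-0.03,0.16,0],[-0.03,0.16,0],[-0.03,0.16,0],[-0.03,0.16,0],[-0.02,0.1,0],[0,0,0]],"twist":[[0,0,0],[0,0,0],[0,0,0],[0,0,0],[0,0,0],[0,0,0],[0,0,0],[0,0,0],[0,0,0],[0,0,0],[0,0,0],[0,0,0]]}'; python3 -m jog '{"claw":[0,0,0],"xyz":[[0.03,-0.4,0],[0,0,-0.5],[0,0,-0.5]],"twist":[[0,0,0],[0,0,0],[0,0,0]]}'
python3 - <<'E'
from h import *
C=cams()
a=C["side"]["color"][110:320,180:480,::-1]
cv2.imwrite("pics/s1.png",cv2.resize(a,(780,546),interpolation=cv2.INTER_CUBIC))
for n in C: print([(d["score"],d["rect"]) for d in optics.boxes_of(n,"lever_bar")])
E
```

```text
clock: 4.08
eef_pos: [420.8, -311.7, 109.1]
tool_rot: [3.141, 0.001, -0.002]
force: [1.0, 0.4, 0.6]
width: -0.2
gripper_force: 0.0
clock: 4.45
eef_pos: [424.3, -268.8, 209.7]
tool_rot: [-3.14, 0.002, 0.002]
force: [1.1, -0.6, -0.7]
width: 0.2
gripper_force: 0.0
[(0.72, [273.5, 257.1, 32.9, 22.1]), (0.61, [384.3, 144.2, 22.9, 27.9])]
[(0.58, [386.0, 215.7, 25.2, 23.9])]
```

View pics/s1.png

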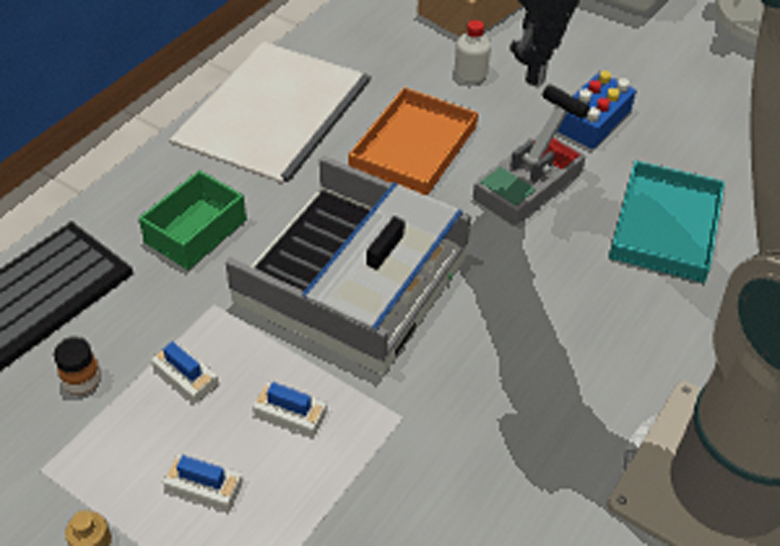

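Lever bar now leans over the red patch (crop px (566,100)); everything else is unchanged. Next the cover.

```bash
python3 -m jog '{"claw":[0,0,0,0,0,0,0,0,0,0],"xyz":[[0.03,-0.51,0],[0.03,-0.51,0],[0.03,-0.51,0],[0.03,-0.51,0],[0.03,-0.51,0],[0,0,0],[0,0,0.4],[0,0,0.4],[0,0,0.33],[0,0,0]],"twist":[[0,0,0],[0,0,0],[0,0,0],[0,0,0],[0,0,0],[0,0,-0.026],[0,0,0],[0,0,0],[0,0,0],[0,0,0]]}'; python3 -c "
from h import *
go(445,-13,97,0.083);go(445+118,-13+9.5,97,0.083)"
```

```text
clock: 5.9
eef_pos: [436.4, -15.3, 93.5]
tool_rot: [-3.141, 0.008, 0.082]
force: [0.2, 0.1, -0.3]
width: -0.0
gripper_force: 0.0
pos [436. -15.  94.] yaw 0.082 | now axes [np.float64(0.088), np.float64(-0.016), np.float64(-0.035)] twist z -0.0 | after-turn axes [np.float64(0.088), np.float64(-0.016), np.float64(-0.035)]
pos [436. -15.  94.] yaw 0.082 | now axes [np.float64(1.272), np.float64(-0.014), np.float64(-0.035)] twist z -0.0 | after-turn axes [np.float64(1.272), np.float64(-0.012), np.float64(-0.035)]
```

```bash
python3 -m jog '{"claw":[0,0,0,0,0,0,0,0,0,0,0,0],"xyz":[[0.12,-0.01,-0.03],[0.12,0,0],[0.12,0,0],[0.12,0,0],[0.12,0,0],[0.12,0,0],[0.12,0,0],[0.12,0,0],[0.12,0,0],[0.12,0,0],[0.04,0,0],[0,0,0]],"twist":[[0,0,0],[0,0,0],[0,0,0],[0,0,0],[0,0,0],[0,0,0],[0,0,0],[0,0,0],[0,0,0],[0,0,0],[0,0,0],[0,0,0]]}';python3 -m jog '{"claw":[0,0,0],"xyz":[[0.04,0,0],[0.04,0,0],[0,0,0]],"twist":[[0,0,0],[0,0,0],[0,0,0]]}'
```

```text
clock: 7.4
eef_pos: [563.4, -4.4, 99.2]
tool_rot: [3.142, -0.0, 0.082]
force: [-0.3, 0.5, -1.1]
width: 0.1
gripper_force: 0.4
clock: 7.78
eef_pos: [563.4, -4.5, 98.7]
tool_rot: [-3.141, 0.015, 0.081]
force: [-15.6, 0.1, 10.8]
width: -0.2
gripper_force: 7.9
```

```bash
python3 -m jog '{"claw":[0,0,0,0,0.5,0.5,0.5,0.5,0.5],"xyz":[[-0.2,0,0],[0,0,-0.5],[0,0,-0.5],[-0.2,0.4,0],[-0.2,0.5,0],[-0.2,0.5,0],[-0.2,0.5,0],[0,0.5,0],[0,0,0]],"twist":[[0,0,0],[0,0,0],[0,0,0],[0,0,0],[0,0,0],[0,0,0],[0,0,0],[0,0,0],[0,0,0]]}'
cat > look.py <<'E'
import sys
from h import *
C=cams(); tag=sys.argv[1]
if tag!="-":
    a=C["side"]["color"][130:310,200:420,::-1]; b=C["top"]["color"][145:265,210:450,::-1]
    im=np.vstack([cv2.resize(b,(600,300),interpolation=cv2.INTER_CUBIC),cv2.resize(a,(367,300),interpolation=cv2.INTER_CUBIC,).repeat(1,1) if 0 else np.pad(cv2.resize(a,(367,300),interpolation=cv2.INTER_CUBIC),((0,0),(0,233),(0,0)))])
    cv2.imwrite(f"pics/{tag}.png",im)
f=lambda L:[tuple(float(v) for v in t) for t in L]
print("fresh",*f(cassettes(C,"blue",31,(250,750,150,520))),sep="\n ")
print("fresh on plate",*f(cassettes(C,"blue",61,(400,535,-130,110))),sep="\n ")
print("done on plate",*f(cassettes(C,"yellow",61,(400,560,-130,110))),sep="\n ")
print("done in bin",*f(cassettes(C,"yellow",35,(530,690,-390,-170))),sep="\n ")
E
python3 look.py l2
```

```text
clock: 8.9
eef_pos: [490.7, -257.1, 199.8]
tool_rot: [3.137, -0.002, 0.073]
force: [-1.1, 0.5, 0.4]
width: 43.1
gripper_force: 0.0
fresh
 (605.6, 240.4, 28.7, -0.123, 0.51, 2.0)
 (485.8, 340.5, 28.9, 0.283, 0.4, 2.0)
 (465.7, 208.1, 29.9, 0.205, 0.42, 2.0)
fresh on plate
done on plate
 (474.0, 52.2, 61.4, 0.021, 0.15, 2.0)
 (471.4, -8.6, 61.1, 0.015, 0.17, 2.0)
 (476.2, -68.2, 61.5, 0.115, 0.25, 2.0)
done in bin
```

View pics/l2.png

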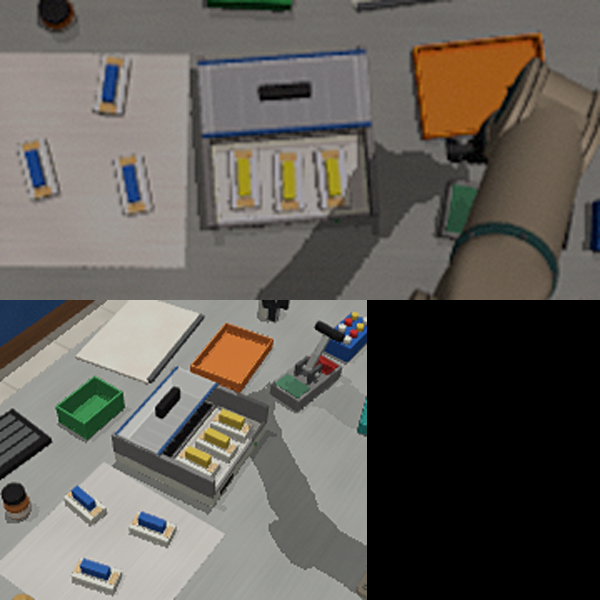

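Top crop shows the cover fully open and three yellow cassettes on the plate at (243,178), (288,180), (333,175). The lever is still on red.

```bash
python3 -c "
from h import *
go(476,-68,54,0.115)"
```

```text
pos [ 491. -251.  199.] yaw 0.08 | now axes [np.float64(-0.005), np.float64(-1.841), np.float64(1.454)] twist z -0.011 | after-turn axes [np.float64(0.059), np.float64(-1.84), np.float64(1.454)]
```

```bash
python3 -m jog '{"claw":[0.5,0.5,0.5,0.5,0.5,0.5,0.5,0.5,0.5],"xyz":[[0.0,0,0],[0.015,-0.46,0],[0.015,-0.46,0],[0.015,-0.46,0],[0.015,-0.46,0],[0,0,0.4],[0,0,0.4],[0,0,0.2],[0,0,0]],"twist":[[0,0,-0.011],[0,0,0],[0,0,0],[0,0,0],[0,0,0],[0,0,0],[0,0,0],[0,0,0],[0,0,0]]}'
python3 -c "
from h import *
go(476,-68,54,0.115)"
```

```text
clock: 10.12
eef_pos: [474.6, -66.1, 98.3]
tool_rot: [-3.14, 0.003, 0.119]
force: [-0.7, -0.0, 0.3]
width: 42.6
gripper_force: 0.0
pos [475. -66.  98.] yaw 0.119 | now axes [np.float64(0.012), np.float64(0.02), np.float64(0.443)] twist z 0.001 | after-turn axes [np.float64(0.012), np.float64(0.02), np.float64(0.443)]
```

```bash
python3 -m jog '{"claw":[0.5,0.5,0.5,0,0,0,0,0,0,0,0],"xyz":[[0.01,0.02,0.22],[0,0,0.22],[0,0,0],[0,0,0],[0,0,0],[0,0,0],[0,0,0],[0,0,-0.3],[0,0,-0.45],[0,0,-0.45],[0,0,0]],"twist":[[0,0,0],[0,0,0],[0,0,0],[0,0,0],[0,0,0],[0,0,0],[0,0,0],[0,0,0],[0,0,0],[0,0,0],[0,0,0]]}'
python3 -c "
from h import *
import numpy as np
for o in (-55,0,55):
  y=0.1197; go(611-np.sin(y)*o,-280+np.cos(y)*o,33,y)"
```

```text
clock: 11.5
eef_pos: [479.5, -69.9, 179.0]
tool_rot: [3.14, -0.008, 0.116]
force: [0.0, 0.3, -0.5]
width: 14.2
gripper_force: 59.3
pos [479. -70. 179.] yaw 0.116 | now axes [np.float64(1.065), np.float64(2.79), np.float64(1.46)] twist z -0.001 | after-turn axes [np.float64(1.055), np.float64(2.793), np.float64(1.46)]
pos [479. -70. 179.] yaw 0.116 | now axes [np.float64(1.063), np.float64(2.24), np.float64(1.46)] twist z -0.001 | after-turn axes [np.float64(1.055), np.float64(2.243), np.float64(1.46)]
pos [479. -70. 179.] yaw 0.116 | now axes [np.float64(1.061), np.float64(1.69), np.float64(1.46)] twist z -0.001 | after-turn axes [np.float64(1.055), np.float64(1.693), np.float64(1.46)]
```

```bash
python3 -m jog '{"claw":[0,0,0,0,0,0,0,0,0,0,0],"xyz":[[0.177,0.465,0],[0.177,0.465,0],[0.177,0.465,0],[0.177,0.465,0],[0.177,0.465,0],[0.177,0.465,0],[0,0,0.4],[0,0,0.4],[0,0,0.4],[0,0,0.1],[0,0,0]],"twist":[[0,0,0],[0,0,0],[0,0,0],[0,0,0],[0,0,0],[0,0,0],[0,0,0],[0,0,0],[0,0,0],[0,0,0],[0,0,0]]}'
python3 -c "
from h import *
go(618,-335,33,.12)"
```

```text
clock: 12.88
eef_pos: [614.4, -334.2, 44.9]
tool_rot: [-3.141, 0.001, 0.116]
force: [0.8, -0.7, -0.8]
width: 14.5
gripper_force: 59.3
pos [ 614. -334.   45.] yaw 0.116 | now axes [np.float64(0.035), np.float64(0.012), np.float64(0.119)] twist z -0.001 | after-turn axes [np.float64(0.035), np.float64(0.012), np.float64(0.119)]
```

```bash
python3 -m jog '{"claw":[0,0,0.5,0.5,0.5,0.5,0.5,0.5],"xyz":[[0.03,0,0.08],[0,0,0],[0,0,0],[0,0,0],[0,0,-0.45],[0,0,-0.45],[0,0,-0.45],[0,0,0]],"twist":[[0,0,0],[0,0,0],[0,0,0],[0,0,0],[0,0,0],[0,0,0],[0,0,0],[0,0,0]]}'; python3 -m jog '{"claw":[0.5,0.5,0.5,0.5,0.5,0.5,0.5,0.5],"xyz":[[-0.153,-0.487,0],[-0.153,-0.487,0],[-0.153,-0.487,0],[-0.153,-0.487,0],[-0.153,-0.487,0],[-0.153,-0.487,0],[-0.153,-0.487,0],[0,0,0]],"twist":[[0,0,0.032],[0,0,0],[0,0,0],[0,0,0],[0,0,0],[0,0,0],[0,0,0],[0,0,0]]}'
python3 -c "
from h import *
go(471.4,-8.6,54,.015)"
```

```text
clock: 13.88
eef_pos: [620.4, -335.6, 177.6]
tool_rot: [3.136, -0.008, 0.116]
force: [-0.8, 0.7, 0.2]
width: 42.7
gripper_force: 0.0
clock: 14.88
eef_pos: [498.6, 8.1, 171.8]
tool_rot: [-3.139, 0.002, 0.023]
force: [-0.8, 0.2, 0.1]
width: 42.7
gripper_force: 0.0
pos [499.   8. 172.] yaw 0.023 | now axes [np.float64(-0.276), np.float64(0.16), np.float64(1.178)] twist z 0.003 | after-turn axes [np.float64(-0.274), np.float64(0.163), np.float64(1.178)]
```

```bash
python3 -m jog '{"claw":[0.5,0.5,0.5,0.5,0.5],"xyz":[[-0.274,0.163,0],[0,0,0.4],[0,0,0.34],[0,0,0],[0,0,0]],"twist":[[0,0,0.003],[0,0,0],[0,0,0],[0,0,0],[0,0,0]]}'
python3 -c "
from h import *
C=cams(); print(cassettes(C,'yellow',61,(400,560,-130,110)))
for ce,s,m in blobs(mask(C['side'],*COL['yellow'])): print(ce,s[4],onplane(C['side'],ce,61))
go(471.4,-8.6,54,.015)"
```

```text
clock: 15.5
eef_pos: [474.0, -14.1, 98.9]
tool_rot: [3.141, -0.001, 0.005]
force: [-0.2, -0.2, 0.3]
width: 42.8
gripper_force: 0.0
[(np.float64(473.9), np.float64(52.5), np.float64(60.9), np.float64(0.163), np.float64(0.8), 2)]
[412.41176471 139.11764706] 17 [ 422.29072024 -526.07018688   61.        ]
[415.5        145.77777778] 18 [ 393.43934992 -494.56019666   61.        ]
[347.66101695 151.16949153] 59 [ 593.83786074 -310.82735286   61.        ]
[329.74545455 212.89090909] 110 [469.86962797  -7.26046049  61.        ]
[318.51639344 223.71311475] 122 [473.11218456  52.21766795  61.        ]
[106.34285714 308.05714286] 35 [768.48205099 625.92155626  61.        ]
[121.08823529 313.11764706] 34 [723.2003682 611.7045303  61.       ]
[101.40540541 326.94594595] 37 [731.3258606 665.0600867  61.       ]
[117.08108108 332.24324324] 37 [685.46044369 649.96216378  61.        ]
[ 81.02439024 341.        ] 41 [739.94443449 717.08416025  61.        ]
[ 96.31578947 346.97368421] 38 [694.39389867 703.4358306   61.        ]
pos [474. -14.  99.] yaw 0.006 | now axes [np.float64(-0.03), np.float64(-0.051), np.float64(0.455)] twist z -0.003 | after-turn axes [np.float64(-0.029), np.float64(-0.052), np.float64(0.455)]
```

Cassettes undisturbed. Grasp the middle one.

```bash
python3 -m jog '{"claw":[0.5,0.5,0.5,0,0,0,0,0,0,0,0],"xyz":[[-0.03,-0.052,0.15],[0,0,0.3],[0,0,0],[0,0,0],[0,0,0],[0,0,0],[0,0,0],[0,0,-0.3],[0,0,-0.45],[0,0,-0.45],[0,0,0]],"twist":[[0,0,-0.003],[0,0,0],[0,0,0],[0,0,0],[0,0,0],[0,0,0],[0,0,0],[0,0,0],[0,0,0],[0,0,0],[0,0,0]]}'
python3 -c "
from h import *
go(611,-280,36,.12)"
```

```text
clock: 16.98
eef_pos: [472.8, -8.3, 176.8]
tool_rot: [-3.141, -0.008, 0.015]
force: [-0.2, 0.1, -0.3]
width: 14.5
gripper_force: 58.8
pos [473.  -8. 177.] yaw 0.015 | now axes [np.float64(1.34), np.float64(2.738), np.float64(1.408)] twist z -0.033 | after-turn axes [np.float64(1.047), np.float64(2.863), np.float64(1.408)]
```

```bash
python3 -m jog '{"claw":[0,0,0,0,0,0,0,0,0,0,0,0],"xyz":[[0,0,0],[0.175,0.477,0],[0.175,0.477,0],[0.175,0.477,0],[0.175,0.477,0],[0.175,0.477,0],[0.175,0.477,0],[0,0,0.4],[0,0,0.4],[0,0,0.4],[0,0,0.1],[0,0,0]],"twist":[[0,0,-0.033],[0,0,0],[0,0,0],[0,0,0],[0,0,0],[0,0,0],[0,0,0],[0,0,0],[0,0,0],[0,0,0],[0,0,0],[0,0,0]]}'
python3 -c "
from h import *
go(611,-280,36,.12)"
```

```text
clock: 18.48
eef_pos: [608.2, -279.8, 42.8]
tool_rot: [-3.141, 0.001, 0.119]
force: [0.5, -0.3, -0.1]
width: 14.3
gripper_force: 58.8
pos [ 608. -280.   43.] yaw 0.119 | now axes [np.float64(0.027), np.float64(0.006), np.float64(0.068)] twist z -0.0 | after-turn axes [np.float64(0.027), np.float64(0.006), np.float64(0.068)]
```

```bash
python3 -m jog '{"claw":[0,0,0.4,0.4,0.4,0.4,0.4,0.4],"xyz":[[0.02,0,0.07],[0,0,0],[0,0,0],[0,0,0],[0,0,-0.45],[0,0,-0.45],[0,0,-0.45],[0,0,0]],"twist":[[0,0,0],[0,0,0],[0,0,0],[0,0,0],[0,0,0],[0,0,0],[0,0,0],[0,0,0]]}'; python3 look.py -; python3 -c "
from h import *
go(474,52.2,54,.021)"
```

```text
clock: 19.48
eef_pos: [613.3, -281.1, 176.2]
tool_rot: [3.137, -0.008, 0.119]
force: [-0.3, 0.8, -0.7]
width: 34.2
gripper_force: 0.0
fresh
 (605.8, 240.7, 29.7, -0.143, 0.54, 2.0)
 (485.9, 340.5, 28.7, 0.268, 0.43, 2.0)
 (420.3, 227.2, 30.1, 0.218, 0.44, 2.0)
fresh on plate
done on plate
 (474.1, 52.2, 60.7, 0.017, 0.15, 2.0)
done in bin
 (612.2, -284.0, 32.1, 0.075, 0.88, 2.0)
pos [ 611. -280.  172.] yaw 0.119 | now axes [np.float64(-0.962), np.float64(-3.458), np.float64(1.179)] twist z 0.031 | after-turn axes [np.float64(-1.296), np.float64(-3.347), np.float64(1.179)]
```

The disturbance has happened: one fresh cassette moved to (420,227). Fetch the third finished one.

```bash
python3 -m jog '{"claw":[0.5,0.5,0.5,0.5,0.5,0.5,0.5,0.5,0.5,0.5,0.5],"xyz":[[0,0,0],[-0.185,-0.478,0],[-0.185,-0.478,0],[-0.185,-0.478,0],[-0.185,-0.478,0],[-0.185,-0.478,0],[-0.185,-0.478,0],[-0.185,-0.478,0],[0,0,0.4],[0,0,0.34],[0,0,0]],"twist":[[0,0,0.031],[0,0,0],[0,0,0],[0,0,0],[0,0,0],[0,0,0],[0,0,0],[0,0,0],[0,0,0],[0,0,0],[0,0,0]]}'
python3 -c "
from h import *
go(474,52.2,54,.021)"
```

```text
clock: 20.95
eef_pos: [470.9, 51.7, 94.8]
tool_rot: [3.141, 0.007, 0.022]
force: [-0.5, -1.0, 0.7]
width: 42.9
gripper_force: 0.0
pos [471.  52.  95.] yaw 0.022 | now axes [np.float64(0.031), np.float64(-0.004), np.float64(0.408)] twist z 0.0 | after-turn axes [np.float64(0.031), np.float64(-0.004), np.float64(0.408)]
```

```bash
python3 -m jog '{"claw":[0.5,0.5,0.5,0,0,0,0,0,0,0,0],"xyz":[[0.03,0,0.15],[0,0,0.27],[0,0,0],[0,0,0],[0,0,0],[0,0,0],[0,0,0],[0,0,-0.3],[0,0,-0.45],[0,0,-0.45],[0,0,0]],"twist":[[0,0,0],[0,0,0],[0,0,0],[0,0,0],[0,0,0],[0,0,0],[0,0,0],[0,0,0],[0,0,0],[0,0,0],[0,0,0]]}'
python3 -c "
from h import *
go(604.5,-225.5,36,.12)"
```

```text
clock: 22.32
eef_pos: [479.1, 52.4, 178.5]
tool_rot: [-3.141, -0.007, 0.022]
force: [-0.1, -0.6, -0.9]
width: 14.7
gripper_force: 59.7
pos [479.  52. 178.] yaw 0.022 | now axes [np.float64(1.193), np.float64(2.806), np.float64(1.425)] twist z -0.031 | after-turn axes [np.float64(0.913), np.float64(2.909), np.float64(1.425)]
```

```bash
python3 -m jog '{"claw":[0,0,0,0,0,0,0,0,0,0,0,0],"xyz":[[0,0,0],[0.152,0.485,0],[0.152,0.485,0],[0.152,0.485,0],[0.152,0.485,0],[0.152,0.485,0],[0.152,0.485,0],[0,0,0.4],[0,0,0.4],[0,0,0.4],[0,0,0.1],[0,0,0]],"twist":[[0,0,-0.031],[0,0,0],[0,0,0],[0,0,0],[0,0,0],[0,0,0],[0,0,0],[0,0,0],[0,0,0],[0,0,0],[0,0,0],[0,0,0]]}'
python3 -c "
from h import *
go(604.5,-225.5,36,.12)"
```

```text
clock: 23.82
eef_pos: [601.5, -225.8, 44.7]
tool_rot: [-3.141, 0.001, 0.119]
force: [0.3, -0.6, -0.7]
width: 14.7
gripper_force: 59.6
pos [ 601. -226.   45.] yaw 0.119 | now axes [np.float64(0.03), np.float64(0.0), np.float64(0.087)] twist z -0.0 | after-turn axes [np.float64(0.03), np.float64(0.0), np.float64(0.087)]
```

```bash
python3 -m jog '{"claw":[0,0,0.4,0.4,0.4,0.4,0.4,0.4],"xyz":[[0.02,0,0.07],[0,0,0],[0,0,0],[0,0,0],[0,0,-0.45],[0,0,-0.45],[0,0,-0.45],[0,0,0]],"twist":[[0,0,0],[0,0,0],[0,0,0],[0,0,0],[0,0,0],[0,0,0],[0,0,0],[0,0,0]]}'; python3 -c "
from h import *
go(420.3,227.2,24,.218)"
```

```text
clock: 24.82
eef_pos: [606.7, -226.9, 177.9]
tool_rot: [3.138, -0.008, 0.119]
force: [-0.3, 0.5, -1.0]
width: 34.2
gripper_force: 0.0
pos [ 607. -227.  178.] yaw 0.119 | now axes [np.float64(-1.312), np.float64(-4.73), np.float64(1.539)] twist z -0.031 | after-turn axes [np.float64(-0.838), np.float64(-4.837), np.float64(1.539)]
```

```bash
python3 -m jog '{"claw":[0.5,0.5,0.5,0.5,0.5,0.5,0.5,0.5,0.5,0.5,0.5,0.5],"xyz":[[0,0,0],[-0.084,-0.484,0],[-0.084,-0.484,0],[-0.084,-0.484,0],[-0.084,-0.484,0],[-0.084,-0.484,0],[-0.084,-0.484,0],[-0.084,-0.484,0],[-0.084,-0.484,0],[-0.084,-0.484,0],[-0.084,-0.484,0],[0,0,0]],"twist":[[0,0,-0.031],[0,0,0],[0,0,0],[0,0,0],[0,0,0],[0,0,0],[0,0,0],[0,0,0],[0,0,0],[0,0,0],[0,0,0],[0,0,0]]}'; python3 look.py l3; python3 -c "
from h import *
go(420.3,227.2,24,.218)"
```

```text
clock: 26.32
eef_pos: [415.5, 232.9, 172.7]
tool_rot: [-3.14, 0.001, 0.225]
force: [-0.5, 0.9, -1.3]
width: 42.9
gripper_force: 0.0
fresh
 (605.9, 240.4, 28.7, -0.14, 0.52, 2.0)
 (420.2, 224.4, 22.6, 0.031, 2.39, 2.0)
fresh on plate
done on plate
done in bin
 (617.9, -338.1, 33.4, 0.088, 0.46, 2.0)
 (613.7, -283.2, 32.5, 0.111, 0.38, 2.0)
 (602.9, -229.2, 33.6, 0.091, 0.36, 2.0)
pos [417. 229. 173.] yaw 0.218 | now axes [np.float64(0.025), np.float64(0.021), np.float64(1.488)] twist z -0.0 | after-turn axes [np.float64(0.025), np.float64(0.021), np.float64(1.488)]
```

View pics/l3.png

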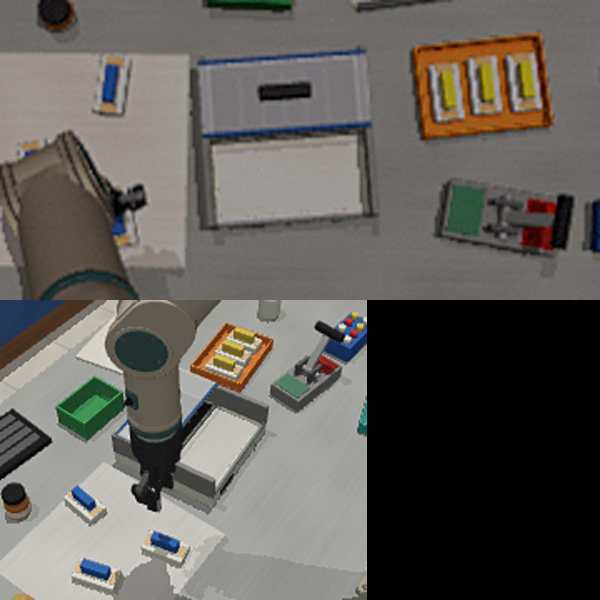

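All three finished cassettes lie in the orange bin, the plate is empty (top crop (212–362, 140–222)), and the gripper is above the nearest fresh one.

```bash
python3 -m jog '{"claw":[0.5,0.5,0.5,0.5,0.5,0,0,0,0,0,0],"xyz":[[0.025,0.021,0.4],[0,0,0.4],[0,0,0.4],[0,0,0.26],[0,0,0],[0,0,0],[0,0,0],[0,0,0],[0,0,0],[0,0,-0.3],[0,0,0]],"twist":[[0,0,0],[0,0,0],[0,0,0],[0,0,0],[0,0,0],[0,0,0],[0,0,0],[0,0,0],[0,0,0],[0,0,0],[0,0,0]]}'
python3 -c "
from h import *
C=cams();c=C['top']
for uv in ((294.8,202),(353.5,200),(355,232),(296,234.5)): print(onplane(c,uv,32).round())
go(420.3,227.2,24,.218)"
```

```text
clock: 27.8
eef_pos: [422.0, 228.1, 58.9]
tool_rot: [-3.14, -0.004, 0.217]
force: [-0.3, -0.1, -0.8]
width: 14.2
gripper_force: 62.1
[522.  96.  32.]
[ 532. -107.   32.]
[ 421. -113.   32.]
[410.  90.  32.]
pos [421. 228.  57.] yaw 0.217 | now axes [np.float64(-0.006), np.float64(0.002), np.float64(0.335)] twist z -0.0 | after-turn axes [np.float64(-0.006), np.float64(0.002), np.float64(0.335)]
```

```bash
python3 -m jog '{"claw":[0,0,0,0],"xyz":[[0,0,-0.4],[0,0,-0.4],[0,0,-0.35],[0,0,0]],"twist":[[0,0,0.047],[0,0,0],[0,0,0],[0,0,0]]}'
python3 -c "
from h import *
print(readout.read_state()['width']); go(478,-69,57,.07)"
```

```text
clock: 28.4
eef_pos: [421.9, 228.1, 173.7]
tool_rot: [-3.14, -0.004, 0.069]
force: [-0.0, -0.3, -1.2]
width: 14.1
gripper_force: 62.1
14.070320807424007
pos [422. 228. 174.] yaw 0.069 | now axes [np.float64(0.354), np.float64(3.003), np.float64(1.167)] twist z -0.0 | after-turn axes [np.float64(0.351), np.float64(3.003), np.float64(1.167)]
```

```bash
python3 -m jog '{"claw":[0,0,0,0,0,0,0,0,0],"xyz":[[0.059,0.5,0],[0.059,0.5,0],[0.059,0.5,0],[0.059,0.5,0],[0.059,0.5,0],[0.059,0.5,0],[0,0,0.4],[0,0,0.3],[0,0,0]],"twist":[[0,0,0],[0,0,0],[0,0,0],[0,0,0],[0,0,0],[0,0,0],[0,0,0],[0,0,0],[0,0,0]]}'
python3 -c "
from h import *
print(readout.read_state()['width']); go(478,-69,57,.07)
C=cams(); print(cassettes(C,'blue',107,(380,560,-130,110)))"
```

```text
clock: 29.52
eef_pos: [473.9, -69.2, 99.3]
tool_rot: [-3.14, 0.008, 0.069]
force: [0.3, -0.5, -0.7]
width: 14.3
gripper_force: 62.2
14.32143800522062
pos [474. -69.  99.] yaw 0.069 | now axes [np.float64(0.041), np.float64(0.0), np.float64(0.423)] twist z -0.0 | after-turn axes [np.float64(0.041), np.float64(0.001), np.float64(0.423)]
[(np.float64(531.1), np.float64(57.9), np.float64(81.6), np.float64(-1.207), np.float64(3.43), 2)]
```

```bash
python3 -m jog '{"claw":[0,0,0,0],"xyz":[[0.03,0,0.15],[0,0,0.15],[0,0,0.1],[0,0,0]],"twist":[[0,0,0],[0,0,0],[0,0,0],[0,0,0]]}'; python3 -m jog '{"claw":[0.4,0.4,0.4,0.4,0.4,0.4,0.4],"xyz":[[0,0,0],[0,0,0],[0,0,0],[0,0,-0.4],[0,0,-0.4],[0,0,-0.4],[0,0,0]],"twist":[[0,0,0],[0,0,0],[0,0,0],[0,0,0],[0,0,0],[0,0,0],[0,0,0]]}'
python3 -c "
from h import *
go(485.9,340.5,24,.27)"
```

```text
clock: 30.12
eef_pos: [479.0, -69.2, 61.4]
tool_rot: [-3.141, 0.002, 0.069]
force: [-0.4, 0.3, -0.2]
width: 13.9
gripper_force: 62.2
clock: 31.0
eef_pos: [482.0, -69.6, 185.2]
tool_rot: [3.141, -0.007, 0.069]
force: [0.4, 0.1, 0.5]
width: 33.9
gripper_force: 0.0
pos [482. -70. 185.] yaw 0.069 | now axes [np.float64(0.322), np.float64(-4.088), np.float64(1.612)] twist z -0.064 | after-turn axes [np.float64(1.132), np.float64(-3.942), np.float64(1.612)]
```

```bash
python3 -m jog '{"claw":[0.5,0.5,0.5,0.5,0.5,0.5,0.5,0.5,0.5,0.5,0.5],"xyz":[[0,0,0],[0,0,0],[0.14,-0.493,0],[0.14,-0.493,0],[0.14,-0.493,0],[0.14,-0.493,0],[0.14,-0.493,0],[0.14,-0.493,0],[0.14,-0.493,0],[0.14,-0.493,0],[0,0,0]],"twist":[[0,0,-0.032],[0,0,-0.032],[0,0,0],[0,0,0],[0,0,0],[0,0,0],[0,0,0],[0,0,0],[0,0,0],[0,0,0],[0,0,0]]}'; python3 look.py l4; python3 -c "
from h import *
go(485.9,340.5,24,.27)"
```

```text
clock: 32.38
eef_pos: [480.4, 346.2, 180.9]
tool_rot: [-3.139, 0.001, 0.278]
force: [-0.5, 0.0, -0.4]
width: 43.0
gripper_force: 0.0
fresh
 (604.1, 240.4, 31.0, -0.047, 0.29, 1.0)
 (485.7, 340.5, 28.9, 0.285, 0.83, 2.0)
fresh on plate
 (479.2, -69.7, 61.0, 0.01, 0.42, 2.0)
done on plate
done in bin
 (617.9, -337.8, 33.8, 0.085, 0.44, 2.0)
 (613.6, -282.8, 33.3, 0.116, 0.36, 2.0)
 (602.7, -229.4, 33.6, 0.102, 0.37, 2.0)
pos [482. 340. 181.] yaw 0.271 | now axes [np.float64(0.041), np.float64(0.01), np.float64(1.571)] twist z 0.0 | after-turn axes [np.float64(0.041), np.float64(0.01), np.float64(1.571)]
```

View pics/l4.png

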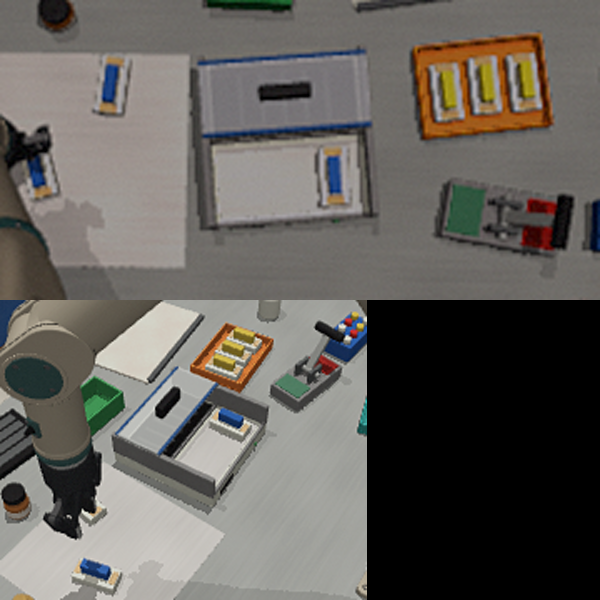

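First fresh cassette lies flat on the plate (top crop (335,175)), slightly towards the rear lip; next ones a few mm nearer.

```bash
python3 -m jog '{"claw":[0.5,0.5,0.5,0.5,0.5,0,0,0,0,0,0,0],"xyz":[[0.04,0.01,0.4],[0,0,0.4],[0,0,0.4],[0,0,0.36],[0,0,0],[0,0,0],[0,0,0],[0,0,0],[0,0,0],[0,0,-0.5],[0,0,-0.5],[0,0,-0.5]],"twist":[[0,0,0],[0,0,0],[0,0,0],[0,0,0],[0,0,0],[0,0,0],[0,0,0],[0,0,0],[0,0,0],[0,0,0],[0,0,0],[0,0,0]]}'
python3 -m jog '{"claw":[0,0,0],"xyz":[[0,0,0],[0,0,0],[0,0,0]],"twist":[[0,0,0.032],[0,0,0.032],[0,0,0]]}'
python3 -c "
from h import *
go(472,-9,59,.07)"
```

```text
clock: 33.98
eef_pos: [486.4, 340.8, 178.3]
tool_rot: [-3.141, -0.0, 0.27]
force: [0.4, 0.2, -0.8]
width: 14.3
gripper_force: 62.0
clock: 34.35
eef_pos: [486.4, 340.9, 176.8]
tool_rot: [-3.141, -0.0, 0.07]
force: [-0.6, 0.5, -0.6]
width: 14.5
gripper_force: 62.0
pos [486. 341. 177.] yaw 0.07 | now axes [np.float64(-0.389), np.float64(3.48), np.float64(1.178)] twist z 0.0 | after-turn axes [np.float64(-0.388), np.float64(3.48), np.float64(1.178)]
```

```bash
python3 -m jog '{"claw":[0,0,0,0,0,0,0,0,0,0],"xyz":[[-0.055,0.497,0],[-0.055,0.497,0],[-0.055,0.497,0],[-0.055,0.497,0],[-0.055,0.497,0],[-0.055,0.497,0],[-0.055,0.497,0],[0,0,0.4],[0,0,0.3],[0,0,0]],"twist":[[0,0,0],[0,0,0],[0,0,0],[0,0,0],[0,0,0],[0,0,0],[0,0,0],[0,0,0],[0,0,0],[0,0,0]]}'
python3 -c "
from h import *
go(472,-9,59,.07)"
```

```text
clock: 35.6
eef_pos: [470.6, -9.0, 104.9]
tool_rot: [-3.141, 0.004, 0.07]
force: [-0.6, -0.7, 0.5]
width: 14.4
gripper_force: 62.0
pos [471.  -9. 105.] yaw 0.07 | now axes [np.float64(0.014), np.float64(0.001), np.float64(0.459)] twist z 0.0 | after-turn axes [np.float64(0.014), np.float64(0.001), np.float64(0.459)]
```

```bash
python3 -m jog '{"claw":[0,0,0,0],"xyz":[[0,0,0.2],[0,0,0.16],[0,0,0.1],[0,0,0]],"twist":[[0,0,0],[0,0,0],[0,0,0],[0,0,0]]}'; python3 -m jog '{"claw":[0.4,0.4,0.4,0.4,0.4,0.4,0.4],"xyz":[[0,0,0],[0,0,0],[0,0,0],[0,0,-0.4],[0,0,-0.4],[0,0,-0.4],[0,0,0]],"twist":[[0,0,0],[0,0,0],[0,0,0],[0,0,0],[0,0,0],[0,0,0],[0,0,0]]}'
python3 -c "
from h import *
go(605.5,240.7,24,-.14)"
```

```text
clock: 36.1
eef_pos: [472.3, -8.8, 60.6]
tool_rot: [-3.142, 0.0, 0.07]
force: [0.0, 0.6, -0.4]
width: 14.2
gripper_force: 62.0
clock: 36.98
eef_pos: [474.3, -8.9, 183.1]
tool_rot: [3.141, -0.007, 0.069]
force: [1.3, -0.0, -0.6]
width: 34.2
gripper_force: 0.0
pos [474.  -9. 183.] yaw 0.069 | now axes [np.float64(1.481), np.float64(-2.4), np.float64(1.591)] twist z 0.067 | after-turn axes [np.float64(0.951), np.float64(-2.655), np.float64(1.591)]
```

```bash
python3 -m jog '{"claw":[0.5,0.5,0.5,0.5,0.5,0.5,0.5,0.5,0.5],"xyz":[[0,0,0],[0,0,0],[0.159,-0.442,0],[0.159,-0.442,0],[0.159,-0.442,0],[0.159,-0.442,0],[0.159,-0.442,0],[0.159,-0.442,0],[0,0,0]],"twist":[[0,0,0.034],[0,0,0.033],[0,0,0],[0,0,0],[0,0,0],[0,0,0],[0,0,0],[0,0,0],[0,0,0]]}'; python3 look.py -; python3 -c "
from h import *
go(605.5,240.7,24,-.14)"
```

```text
clock: 38.1
eef_pos: [603.8, 245.2, 178.3]
tool_rot: [-3.14, 0.001, -0.136]
force: [-0.8, 0.1, -0.3]
width: 42.5
gripper_force: 0.0
fresh
 (606.0, 240.2, 29.5, -0.106, 0.95, 2.0)
fresh on plate
 (479.0, -70.2, 60.7, 0.047, 0.41, 2.0)
 (469.5, -9.2, 61.2, 0.039, 0.39, 2.0)
done on plate
done in bin
 (617.9, -338.1, 33.7, 0.082, 0.46, 2.0)
 (613.6, -282.8, 33.3, 0.116, 0.36, 2.0)
 (602.7, -229.4, 33.6, 0.102, 0.37, 2.0)
pos [603. 240. 179.] yaw -0.141 | now axes [np.float64(0.022), np.float64(-0.013), np.float64(1.547)] twist z -0.0 | after-turn axes [np.float64(0.022), np.float64(-0.013), np.float64(1.547)]
```

```bash
python3 -m jog '{"claw":[0.5,0.5,0.5,0.5,0.5,0,0,0,0,0,0,0],"xyz":[[0.02,-0.01,0.4],[0,0,0.4],[0,0,0.4],[0,0,0.34],[0,0,0],[0,0,0],[0,0,0],[0,0,0],[0,0,0],[0,0,-0.5],[0,0,-0.5],[0,0,-0.5]],"twist":[[0,0,0],[0,0,0],[0,0,0],[0,0,0],[0,0,0],[0,0,0],[0,0,0],[0,0,0],[0,0,0],[0,0,0],[0,0,0],[0,0,0]]}'
python3 -m jog '{"claw":[0,0,0],"xyz":[[0,0,0],[0,0,0],[0,0,0]],"twist":[[0,0,-0.034],[0,0,-0.033],[0,0,0]]}'
python3 -c "
from h import *
go(470,51,59,.07)"
```

```text
clock: 39.7
eef_pos: [606.0, 241.0, 178.4]
tool_rot: [-3.141, -0.0, -0.141]
force: [0.3, 0.5, -0.5]
width: 14.2
gripper_force: 61.0
clock: 40.08
eef_pos: [606.2, 240.9, 177.0]
tool_rot: [-3.141, -0.001, 0.068]
force: [-0.1, -0.1, -1.6]
width: 14.4
gripper_force: 61.0
pos [606. 241. 177.] yaw 0.068 | now axes [np.float64(-1.488), np.float64(1.803), np.float64(1.18)] twist z -0.001 | after-turn axes [np.float64(-1.491), np.float64(1.799), np.float64(1.18)]
```

```bash
python3 -m jog '{"claw":[0,0,0,0,0,0,0,0,0],"xyz":[[-0.298,0.36,0],[-0.298,0.36,0],[-0.298,0.36,0],[-0.298,0.36,0],[-0.298,0.36,0],[0,0,0],[0,0,0.4],[0,0,0.3],[0,0,0]],"twist":[[0,0,0],[0,0,0],[0,0,0],[0,0,0],[0,0,0],[0,0,0],[0,0,0],[0,0,0],[0,0,0]]}'
python3 -c "
from h import *
go(470,51,59,.07)"
```

```text
clock: 41.2
eef_pos: [469.1, 51.6, 104.9]
tool_rot: [3.142, 0.004, 0.068]
force: [-0.7, 0.3, 0.3]
width: 14.3
gripper_force: 61.0
pos [469.  52. 105.] yaw 0.068 | now axes [np.float64(0.009), np.float64(0.006), np.float64(0.459)] twist z -0.001 | after-turn axes [np.float64(0.009), np.float64(0.006), np.float64(0.459)]
```

```bash
python3 -m jog '{"claw":[0,0,0,0],"xyz":[[0,0,0.2],[0,0,0.16],[0,0,0.1],[0,0,0]],"twist":[[0,0,0],[0,0,0],[0,0,0],[0,0,0]]}'; python3 -m jog '{"claw":[0.4,0.4,0.4,0.4,0.4,0.4,0,0,0,0,0,0],"xyz":[[0,0,0],[0,0,0],[0,0,0],[0,0,-0.4],[0,0,-0.4],[0,0,-0.4],[0.3,-0.4,0],[0.3,-0.4,0],[0.3,-0.4,0],[0.3,-0.4,0],[0.3,-0.4,0],[0,0,0]],"twist":[[0,0,0],[0,0,0],[0,0,0],[0,0,0],[0,0,0],[0,0,0],[0,0,0],[0,0,0],[0,0,0],[0,0,0],[0,0,0],[0,0,0]]}'
python3 look.py l5; python3 - <<'E'
from h import *
C=cams()
c=C["top"]
bl=[b for b in blobs(mask(c,*COL["black"]),30) if 300<b[0][0]<350 and 165<b[0][1]<205]
for b in bl: print("black",b[0],b[1][4],onplane(c,b[0],102))
go(622,3,97,.083)
E
```

```text
clock: 41.7
eef_pos: [470.3, 51.3, 60.5]
tool_rot: [-3.142, -0.0, 0.069]
force: [0.7, 0.2, -0.8]
width: 13.9
gripper_force: 61.0
clock: 43.2
eef_pos: [606.3, 265.9, 179.7]
tool_rot: [-3.139, -0.001, 0.074]
force: [-1.9, -1.2, -0.4]
width: -0.1
gripper_force: 0.0
fresh
fresh on plate
 (479.3, -70.3, 60.8, 0.048, 0.45, 2.0)
 (468.6, 49.5, 60.0, 0.048, 0.44, 2.0)
 (469.6, -9.2, 60.8, 0.032, 0.41, 2.0)
done on plate
done in bin
 (617.9, -338.1, 33.7, 0.082, 0.46, 2.0)
 (613.6, -282.9, 33.3, 0.114, 0.37, 2.0)
 (602.8, -229.4, 33.6, 0.107, 0.36, 2.0)
black [323.4957265  181.23931624] 117 [584.73153397  -1.87465115 102.        ]
pos [605. 259. 180.] yaw 0.067 | now axes [np.float64(-0.006), np.float64(2.566), np.float64(0.833)] twist z -0.005 | after-turn axes [np.float64(-0.046), np.float64(2.566), np.float64(0.833)]
```

View pics/l5.png

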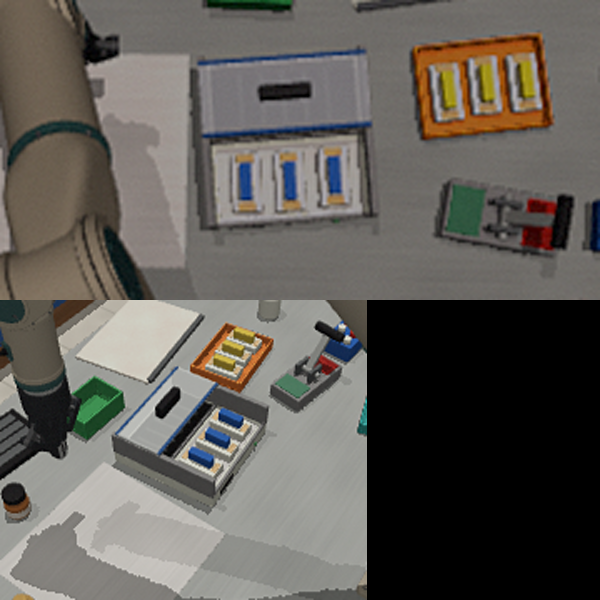

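Three blue cassettes on the plate at (245,180), (289,180), (333,177), all flat; three yellow in the bin. Closing the cover.

```bash
python3 -m jog '{"claw":[0,0,0,0,0,0,0,0,0,0],"xyz":[[0,0,0],[0.0,0.43,0],[0.0,0.43,0],[0.0,0.43,0],[0.0,0.43,0],[0.0,0.43,0],[0.0,0.42,0],[0,0,0.4],[0,0,0.2],[0,0,0]],"twist":[[0,0,-0.005],[0,0,0],[0,0,0],[0,0,0],[0,0,0],[0,0,0],[0,0,0],[0,0,0],[0,0,0],[0,0,0]]}'
python3 -c "
from h import *
go(622,3,97,.083)"
```

```text
clock: 44.65
eef_pos: [625.9, 4.1, 119.2]
tool_rot: [-3.141, 0.003, 0.084]
force: [-0.1, -0.5, 1.1]
width: 0.2
gripper_force: 0.0
pos [626.   4. 119.] yaw 0.084 | now axes [np.float64(-0.04), np.float64(0.007), np.float64(0.222)] twist z 0.0 | after-turn axes [np.float64(-0.04), np.float64(0.008), np.float64(0.222)]
```

```bash
python3 -m jog '{"claw":[0,0,0,0,0,0,0,0,0,0,0,0],"xyz":[[0,0,0.2],[-0.12,0,0],[-0.12,0,0],[-0.12,0,0],[-0.12,0,0],[-0.12,0,0],[-0.12,0,0],[-0.12,0,0],[-0.12,0,0],[-0.12,0,0],[-0.12,0,0],[0,0,0]],"twist":[[0,0,0],[0,0,0],[0,0,0],[0,0,0],[0,0,0],[0,0,0],[0,0,0],[0,0,0],[0,0,0],[0,0,0],[0,0,0],[0,0,0]]}';python3 -m jog '{"claw":[0,0,0],"xyz":[[-0.05,0,0],[-0.04,0,0],[0,0,0]],"twist":[[0,0,0],[0,0,0],[0,0,0]]}'
```

```text
clock: 46.15
eef_pos: [505.8, -5.5, 100.0]
tool_rot: [-3.141, 0.003, 0.084]
force: [0.9, -0.1, -0.4]
width: 0.1
gripper_force: 0.0
clock: 46.52
eef_pos: [498.4, -6.1, 100.2]
tool_rot: [-3.141, 0.001, 0.085]
force: [-0.1, 0.5, 0.2]
width: 0.2
gripper_force: 0.0
```

```bash
python3 -m jog '{"claw":[0,0,0],"xyz":[[-0.05,0,0],[-0.04,0,0],[0,0,0]],"twist":[[0,0,0],[0,0,0],[0,0,0]]}';python3 -m jog '{"claw":[0,0],"xyz":[[-0.04,0,0],[0,0,0]],"twist":[[0,0,0],[0,0,0]]}'
```

```text
clock: 46.9
eef_pos: [493.3, -6.6, 100.7]
tool_rot: [3.141, -0.007, 0.085]
force: [7.7, 1.1, -4.8]
width: 0.1
gripper_force: 3.4
clock: 47.15
eef_pos: [493.3, -6.7, 101.2]
tool_rot: [3.141, -0.014, 0.085]
force: [12.4, 1.3, -9.2]
width: 0.1
gripper_force: 6.5
```

```bash
python3 -m jog '{"claw":[0,0,0,0,0,0,0,0,0,0,0,0],"xyz":[[0.2,0,0],[0,0,-0.5],[0,0,-0.5],[0,0,-0.1],[-0.14,0.5,0],[-0.14,0.5,0],[-0.14,0.5,0],[-0.14,0.5,0],[-0.14,0.5,0],[-0.14,0.5,0],[-0.14,0.5,0],[-0.14,0.5,0]],"twist":[[0,0,0],[0,0,0],[0,0,0],[0,0,0.027],[0,0,0],[0,0,0],[0,0,0],[0,0,0],[0,0,0],[0,0,0],[0,0,0],[0,0,0]]}'
python3 look.py l6; python3 - <<'E'
from h import *
C=cams();c=C["top"]
for b in blobs(mask(c,*COL["black"]),30):
    if 300<b[0][0]<350 and 190<b[0][1]<235 or 420<b[0][0]<450 and 210<b[0][1]<245: print(b[0],b[1],onplane(c,b[0],102),onplane(c,b[0],123))
go(407,-405,108,0)
E
```

```text
clock: 48.65
eef_pos: [392.5, -406.3, 210.1]
tool_rot: [-3.14, 0.001, -0.0]
force: [0.3, -0.3, -0.5]
width: -0.1
gripper_force: 0.0
fresh
fresh on plate
 (536.7, -48.3, 63.7, -1.472, 7.94, 2.0)
 (529.4, 13.6, 70.3, -1.39, 4.94, 2.0)
 (429.1, -4.2, 73.4, -1.328, 3.13, 2.0)
done on plate
done in bin
 (617.9, -338.1, 33.7, 0.082, 0.46, 2.0)
 (613.8, -283.9, 32.1, 0.112, 0.38, 2.0)
 (602.8, -229.4, 33.6, 0.107, 0.36, 2.0)
[325.96396396 214.18918919] [316 211  21   7 111] [474.74761408 -11.19267681 102.        ] [472.78647541 -10.85270753 123.        ]
pos [ 392. -406.  210.] yaw -0.003 | now axes [np.float64(0.146), np.float64(-0.008), np.float64(1.018)] twist z -0.001 | after-turn axes [np.float64(0.146), np.float64(-0.007), np.float64(1.018)]
```

View pics/l6.png

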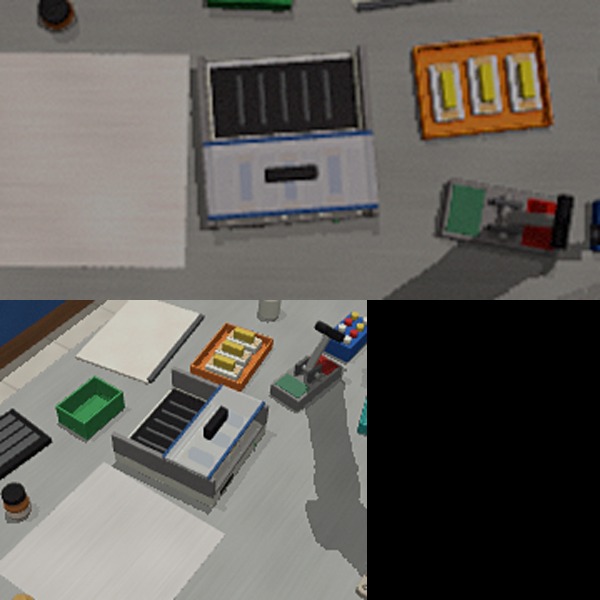

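Cover shut (grip bar at (290,173) in the top crop, as at the start), lever still over red at (565,220). Throwing the lever on.

```bash
python3 -m jog '{"claw":[0,0,0,0,0,0,0,0,0,0,0,0],"xyz":[[0.146,0,0],[0,0,0.5],[0,0,0.52],[0,0,0],[0.03,-0.16,0],[0.03,-0.16,0],[0.03,-0.16,0],[0.03,-0.16,0],[0.03,-0.16,0],[0.03,-0.16,0],[0.03,-0.14,0],[0,0,0]],"twist":[[0,0,0],[0,0,0],[0,0,0],[0,0,0],[0,0,0],[0,0,0],[0,0,0],[0,0,0],[0,0,0],[0,0,0],[0,0,0],[0,0,0]]}'; python3 -m jog '{"claw":[0,0,0,0,0,0,0,0],"xyz":[[-0.05,0.3,0],[0,0,-0.5],[0,0,-0.5],[0,0.5,0],[0,0.5,0],[0,0.5,0],[0,0,0],[0,0,0]],"twist":[[0,0,0],[0,0,0],[0,0,0],[0,0,0],[0,0,0],[0,0,0],[0,0,0],[0,0,0]]}'
python3 look.py l7
```

```text
clock: 50.35
eef_pos: [429.9, -292.8, 108.2]
tool_rot: [-3.14, 0.001, 0.003]
force: [-0.3, 0.4, -0.2]
width: -0.3
gripper_force: 0.0
clock: 51.35
eef_pos: [424.0, -474.6, 207.4]
tool_rot: [-3.139, 0.001, -0.001]
force: [0.2, 0.1, 0.4]
width: 0.1
gripper_force: 0.0
fresh
fresh on plate
 (536.7, -48.3, 63.7, -1.472, 7.93, 2.0)
 (522.8, 44.5, 61.0, -1.558, 5.82, 1.0)
 (533.5, -1.4, 54.7, -1.521, 7.32, 2.0)
 (429.1, -4.2, 73.4, -1.328, 3.13, 2.0)
done on plate
done in bin
 (617.9, -338.1, 33.7, 0.082, 0.46, 2.0)
 (613.6, -282.9, 33.3, 0.114, 0.37, 2.0)
 (602.8, -229.2, 33.9, 0.096, 0.37, 2.0)
```

View pics/l7.png

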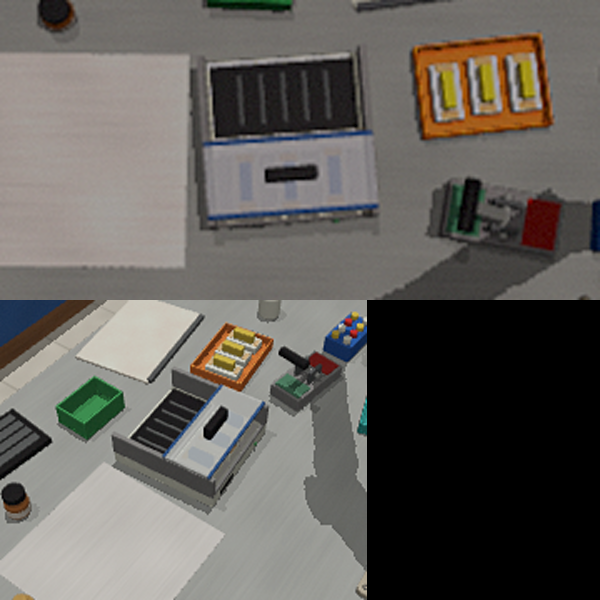

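Lever bar is back over green (465,205), the cover is shut, and the arm is clear of everything. Handing in.

```bash
python3 -c "
from cell import order
print(order.finish_job())"
```

```text
the job is handed in; nothing more can be done
None
```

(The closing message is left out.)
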